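# Check a cello end-block bore with the depth gauge

### The arm

A 7-joint arm with a two-finger parallel gripper is mounted at the origin on the work surface. World frame = base frame: x ahead of the robot, y to its left, z up, the work surface at z = 0. Lengths are in mm, angles in rad, forces in N, time in s.
With the tool pointing down it reaches from about 350 to 900 mm from the base axis. Payload 19.9 kg.
Tool frame: the origin (TCP) lies on the centre line of the jaws, within the pads' length; the fingertips stand 14 mm ahead of it and the grasp point (between the pads) lies 5 mm behind it (arm.finger_overhang is the distance from the TCP to the fingertips, in mm); z points along the fingers, y is the line along which they close (so a half turn about z gives the same grasp; the last joint's range is limited). The gripper opens to 85 mm and grips with 20 to 120 N. Pads are 22 mm wide; open, the fingers measure 114 mm over their backs; the gripper's body (76 mm by 85 mm) begins 54 mm behind the grasp point. The pads swing forward as they close: fully open they stand 13 mm farther back than shut.
Start: joints at [-1.268, 0.417, -0.01, 1.614, 0.005, 1.111, -0.053], TCP at [211.244, 588.2, 245.26] pointing down, gripper open.
Joint ranges: [-2.81, 2.81], [-0.39, 2.02], [-1.27, 1.25], [0.06, 2.57], [-1.19, 4.33], [0.19, 2], [-2.82, 2.82]. Speed limits (rad/s): [1.89, 1.89, 2.39, 2.39, 3.01, 3.01, 3.01].

### API

Orientations are given as a unit quaternion [w, x, y, z].
In Python, from cell import arm gives the robot as it stands.
- The arm moves only by the shell command python3 -m creep 'ROWS'. ROWS is JSON, a list of rows, each a list of 3 entries, a list of its own where there are three numbers: the turn, a rotation vector about the tool's x, y, z in units of 8 degrees (1.0 is 8 degrees), then the shift along the tool's x, y, z in cm, then the finger opening in cm, from 0 to 8.54. In form: [[[ax, ay, az], [x, y, z], jaw], ...]. A call has 1 to 10 rows; each row is the pose to reach, as a shift and turn from the pose commanded when the call began, along the tool's axes at that moment; what a row does not reach only later rows make up. A row lasts 1/10 s, in which the tool goes at most 50 mm and 8.59 degrees, less where a joint would pass 70% of its speed; a pose out of reach is approached as far as the arm can. A call with a gripper value outside its range is refused whole. The fingers move at their own pace and stop on an object; the grip force is fixed at half the most. Time passes only in rows, so rows that repeat a pose let the fingers close. It gives the time, the measured TCP pose, the force, the opening and the grip force at its end, in the units of the state.
- arm.get_state(): the state, without advancing time (a new reading comes with each control period).
- arm.camera(name): name is "side" or "top"; returns the picture (400x640x3 uint8, red, green, blue); there is no depth.
- arm.calibration(name): a dict with "fx", "fy", "cx", "cy" (pixels), "k1" (the pictures are not rectified: a ray, as slopes to the right and down, at radius r is drawn at 1 + k1 r^2 times it, then the intrinsics apply), "R" (3x3) and "t" (3): a world point X has camera coordinates R X + t. Camera axes: x right, y down, z forward; pixel columns grow to the right and rows downward; lengths in mm; the calibration is good to about 2 mm. A picture is of the moment at which its call begins. calibration takes no time and is no camera call.
- arm.finish_job(): hands the job in; it is judged then, once.
The state is a dict: "time": time; "joint_pos": joint angles; "dq": joint speeds; "joint_efforts": joint torques, N m; "position": TCP position; "ee_rot": TCP orientation; "wrist_force": force on the tool from outside, world axes, zero at the start; "wrist_torque": the same for the moment, N m; "gripper_width": opening from 0.0 (shut) to 1.0 (fully open); "gripper_force": force on a finger pad.
Only numpy, scipy, OpenCV 4.12 (cv2) and the standard library are available. Lean on these libraries where they do the work, as an engineer would, in place of code of your own. Each camera call takes 0.05 s, during which the arm holds its last target. There are 200 camera calls.

### The job

Take the red-handled depth gauge from its wooden rest and push its steel rod down the slanting brass guide tube until the brass collar stops against the tube's mouth, and let it sit there for about half a second. Then draw it right out and hold it level, with its tip about 4 cm above the middle of the white disc of the reading stand, so that the tip can be read. Finish while still holding it there, steady and touching nothing else; leave the jar, the little plane and the spool clamp where they are.

Things in the scene. Friction and masses are not known exactly. Their poses are not given: they have to be found in the camera images.
- gauge: Loose depth gauge, 0.16 kg, straight, rigid. Origin: centre of the brass collar's front face; x axis runs along it to the tip. Steel rod 10 mm thick, x = 0 to 70 mm, last 4 mm tapered to 6 mm. Collar 31 mm diameter, x = -6 to 0. Red square handle 20 x 20 mm (sides along y, z), x = -6 to -116 mm, then a 4 mm cap. Starts level in the rest, axis 62 mm above the bench, tip roughly towards the robot
- gauge_tip (a point): the end of the gauge's steel rod, on its axis (x = 70 mm in the gauge's frame)
- rest: Fixed wooden rest, place and yaw vary. Origin on the bench; x along the gauge (its origin within 10 mm of this one along x). Plank x = -117 to 73 mm, 60 mm wide, 10 thick; 10 mm long saddles under the rod (x = 45) and the handle (x = -88), 30 and 40 mm wide, cheeks 4 mm above the gauge's axis. Handle free at its sides between them; the gauge lifts straight out
- cradle: Fixed green steel boring cradle on a dark base 170 x 130 x 14 mm, side cheeks to 130 mm high, 112 mm over them, holding a pale wooden block. Origin on the bench under its middle. It may change places with the rest, and its yaw varies. The guide tube leans up and out along its +x axis, roughly away from the robot
- tube: Brass guide tube fixed in the cradle. Origin: centre of its mouth, 140 mm above the bench; z axis points out of the mouth along the bore, 35 degrees above level (the gauge goes in along -z). Bore 13 mm, 75 mm long, open below; the mouth flares to 26 mm inside over the last 16 mm; rim 34 mm outside, stops the collar. Stands 35 mm out of a block 70 (tube x) x 86 (y) x 40 mm (z)
- disc (a point): centre of the upper face of the white disc (64 mm diameter, 92 mm above the bench) on top of the fixed grey reading stand, a box 90 x 90 mm and 88 mm high; its place varies
- jar: bystander: amber jar with black lid, 56 mm diameter, 70 mm high, origin at the centre of its underside
- plane: bystander: small brass plane with a dark wooden grip, 100 x 34 mm, 44 mm high, origin at the centre of its underside
- spool_clamp: bystander: spool clamp, two pale wooden discs of 32 mm on a steel screw, 90 mm high, standing upright, origin at the centre of its underside
Mind the look-alikes: they are no part of the job. Of the things that look like the gauge, the smallest one is meant.

How it is judged:
By the outcome, as a careful person would: the job done as asked, in the order asked, and still so for the second after the job is handed in, while the arm keeps its last pose, push and grip.
It also fails if it takes over 54 s, if anything falls off the work surface, if the arm or the gripper's body presses on something with over 40 N, if the wrist force passes 120 N, or if a joint passes its speed limit or range.

## Working session

There is one attempt and no reset: what is moved stays moved. The work goes in short steps, Python scripts to look and compute and a shell command to move; the robot and the scene stay as the last step left them, time stands still between calls to the robot, and variables do not carry over. Pictures are saved under pics/ and viewed, at most 13 in all, crops included, and the job is handed in when it is done.

```bash
ls; mkdir -p pics
python3 - <<'E'
from cell import arm
import cv2,numpy as np
s=arm.get_state();print(s)
for n in("side","top"):
    im=arm.camera(n);cv2.imwrite(f"pics/{n}0.png",im[:,:,::-1]);c=arm.calibration(n);print(n,c)
E
```

```text
pics
{'time': 0.0, 'joint_pos': array([-1.26749745,  0.41798092, -0.01031695,  1.61421167,  0.00465722,
        1.11072256, -0.05298484]), 'dq': array([-7.31637792e-05, -9.45673667e-04, -2.18404546e-04,  6.34942356e-04,
        1.15014980e-03,  2.13696806e-04, -2.29485973e-03]), 'joint_efforts': array([-5.79522057e-04, -8.64433765e+01,  6.78344015e-01, -4.34892583e+01,
        1.89776573e-02,  7.51715270e-03,  6.98905228e-05]), 'position': array([211.12537443, 587.8806118 , 244.64010042]), 'ee_rot': array([-8.60118641e-05,  1.71538153e-01,  9.85177263e-01, -6.43531602e-04]), 'wrist_force': array([ 0.19186871, -0.04259327, -0.54720094]), 'wrist_torque': array([ 0.03477706, -0.04095525,  0.02147818]), 'gripper_force': 0.0, 'gripper_width': 1.0030212907584763}
side {'fx': 482.7382157959391, 'fy': 482.7382157959391, 'cx': 323.3874161597693, 'cy': 203.82430308822057, 'k1': -0.08858566192556172, 'R': array([[ 0.99032476, -0.13858352, -0.00717542],
       [-0.10487563, -0.71358183, -0.69267746],
       [ 0.09087343,  0.68672817, -0.72121179]]), 't': array([-473.18043689,  117.5939487 , 1382.86055052])}
top {'fx': 380.9856523707543, 'fy': 380.9856523707543, 'cx': 324.1501294174822, 'cy': 196.8487702758836, 'k1': -0.08729900525528432, 'R': array([[ 0.02412285, -0.99969022,  0.00612767],
       [-0.99840047, -0.02440433, -0.05099924],
       [ 0.05113298, -0.00488762, -0.99867989]]), 't': array([  -1.52633363,  504.60601275, 1272.39386539])}
```

View pics/side0.png

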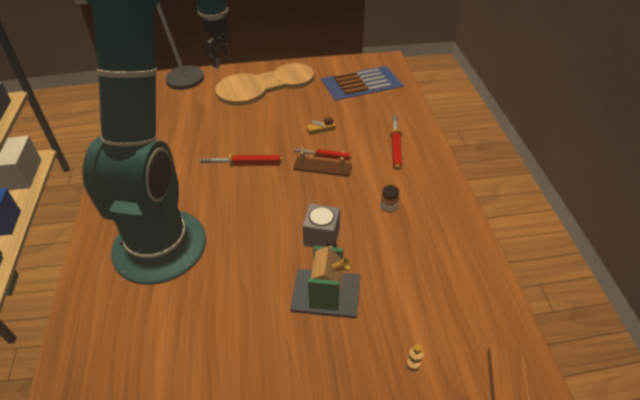

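View pics/top0.png

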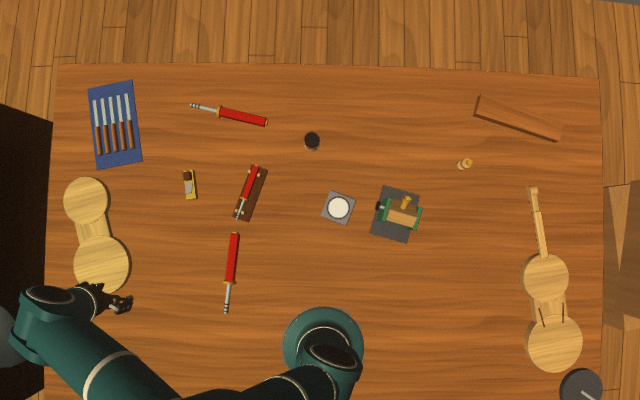

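The side view shows the gauge in its rest at about (322,155), the stand's disc at (321,216) and the cradle at (327,280). In the top view the rest is at (250,192), the disc at (338,207) and the cradle at (397,214). Next I'll enlarge these areas.

```bash
cat > h.py <<'E'
import numpy as np,cv2
from cell import arm
from scipy.spatial.transform import Rotation as Ro
C={n:arm.calibration(n) for n in("side","top")}
def K(c): return np.array([[c['fx'],0,c['cx']],[0,c['fy'],c['cy']],[0,0,1.]]),np.array([c['k1'],0,0,0])
def ray(n,p):
    c=C[n];k,d=K(c);u=cv2.undistortPoints(np.array([[p]],float),k,d)[0,0]
    R=np.array(c['R']);o=-R.T@np.array(c['t']);v=R.T@np.array([u[0],u[1],1]);return o,v/np.linalg.norm(v)
def onz(n,p,z): o,v=ray(n,p);return o+v*(z-o[2])/v[2]
def tri(ps,pt):
    (a,u),(b,v)=ray("side",ps),ray("top",pt)
    s=np.linalg.lstsq(np.c_[u,-v],b-a,rcond=None)[0];P=a+u*s[0];Q=b+v*s[1];return (P+Q)/2,np.linalg.norm(P-Q)
def proj(n,X):
    c=C[n];k,d=K(c);return cv2.projectPoints(np.array(X,float).reshape(-1,1,3),cv2.Rodrigues(np.array(c['R']))[0],np.array(c['t']),k,d)[0][:,0]
def red(im):
    r=im.astype(int);return ((r[:,:,0]>110)&(r[:,:,1]<45)&(r[:,:,2]<50)).astype(np.uint8)
def crop(im,x,y,w,h,f): return cv2.resize(im[y:y+h,x:x+w],(w*f,h*f),interpolation=cv2.INTER_CUBIC)
E
python3 - <<'E'
from h import *
S=cv2.imread("pics/side0.png");T=cv2.imread("pics/top0.png")
a=np.vstack([np.hstack([crop(S,287,140,80,40,5),crop(T,220,160,50,25*0+40,8)[:200*0+320][:200]]) ]) if 0 else None
A=crop(S,287,138,66,50,6);B=crop(T,222,160,66,64,6)[:,:]
D=crop(S,290,200,66,50*0+66,6)[:0] if 0 else None
top=np.hstack([crop(S,287,138,66,50,6),crop(T,218,167,66,50,6)])
bot=np.hstack([crop(S,296,242,66,50,6),crop(T,362,186,66,50,6)])
cv2.imwrite("pics/c1.png",np.vstack([top,bot]))
for n,im in(("side",S),("top",T)):
    m=red(im[:,:,::-1]);k,l,st,ce=cv2.connectedComponentsWithStats(m)
    for i in range(1,k):
        if st[i,4]>20:
            c,sz,an=cv2.minAreaRect(np.argwhere(l==i)[:,::-1].astype(np.float32));print(n,st[i],ce[i].round(1),np.round(c,1),np.round(sz,1),round(an,1))
    w=((im.min(2)>190)).astype(np.uint8);k,l,st,ce=cv2.connectedComponentsWithStats(w)
    for i in range(1,k):
        if st[i,4]>60:print(n,"white",st[i],ce[i].round(2))
E
```

```text
side [393 134   8  30 177] [396.  148.1] [396.1 148.5] [29.3  6.2] 86.8
side [317 151  32   6  75] [332.3 153.6] [332.5 153.6] [31.3  2.3] 6.3
side [233 157  46   4 139] [254.9 158.6] [255.5 158.5] [45.  3.] -0.0
top [219 107  47  19 376] [242.1 116.1] [241.9 116.2] [46.1  8.7] 14.0
top [242 166  16  32 190] [249.6 181.6] [249.6 181.5] [ 5.7 32.4] 20.6
top [226 234  12  47 349] [231.4 257.1] [231.4 257. ] [ 7.5 47. ] 6.8
top white [329 199  18  18 222] [337.31 207.59]
```

View pics/c1.png

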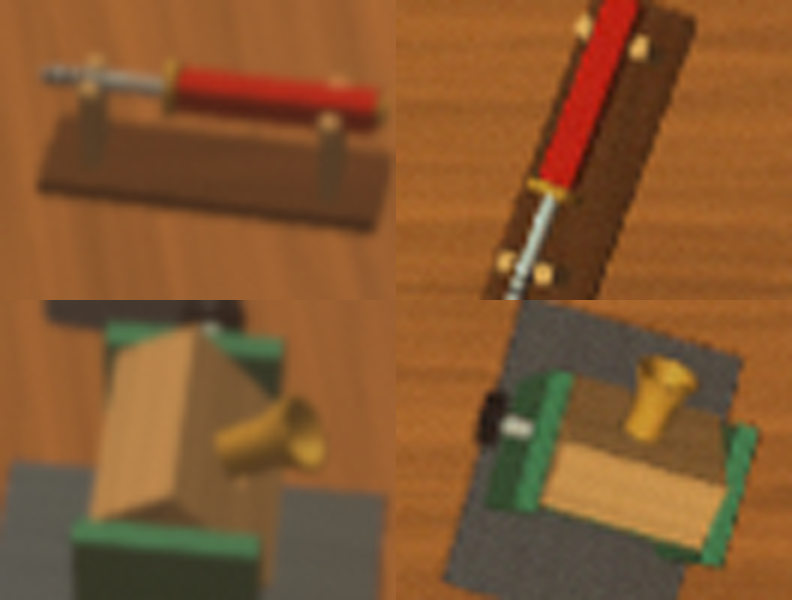

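The crops show, in composite pixels: side view tip (44,74), collar face (167,85), cap (382,105) and tube mouth (303,432). In the top view they show the collar at (548,190), the tube mouth at (668,370), cheek outer edges (553,372)-(515,505) and (757,430)-(720,565), and base corners (525,303), (740,355) and (447,580).

Run:
```python
from h import *
np.set_printoptions(precision=1,suppress=True)
f=lambda u,v,x,y:((u+.5)/6-.5+x,(v+.5)/6-.5+y)
s1=lambda u,v:f(u,v,287,138);t1=lambda u,v:f(u-396,v,218,167)
s2=lambda u,v:f(u,v-300,296,242);t2=lambda u,v:f(u-396,v-300,362,186)
print("collar",*tri(s1(170,86),t1(548,190)), "mouth",*tri(s2(303,432),t2(668,370)))
print("mouth side z140",onz("side",s2(303,432),140),"top",onz("top",t2(668,370),140))
T=cv2.imread("pics/top0.png");S=cv2.imread("pics/side0.png")
for n,im,h in(("top",T,72),("side",S,68)):
    m=red(im[:,:,::-1]);k,l,st,ce=cv2.connectedComponentsWithStats(m)
    i=[i for i in range(1,k) if 60<st[i,4]<200 and 240<ce[i][0]<340 and 150<ce[i][1]<190 and ce[i][0]!=0 and not(n=="side" and st[i,0]<300)][0]
    p=np.argwhere(l==i)[:,::-1].astype(np.float32)
    vx,vy,x0,y0=cv2.fitLine(p,cv2.DIST_L2,0,.01,.01).ravel();t=(p-[x0,y0])@[vx,vy]
    E=[onz(n,(x0+vx*q,y0+vy*q),h) for q in(t.min()-.5,t.max()+.5)];d=E[1]-E[0]
    print(n,"handle ends",E,"len",np.linalg.norm(d),"yaw",np.degrees(np.arctan2(d[1],d[0])))
a=lambda P,Q:(np.degrees(np.arctan2(*(Q-P)[1::-1])).round(1),np.linalg.norm(Q-P).round(1))
g=lambda u,v,z:onz("top",t2(u,v),z)
print("cheeks",a(g(515,505,130),g(553,372,130)),a(g(720,565,130),g(757,430,130)),"base",a(g(447,580,14),g(525,303,14)),"base y",a(g(525,303,14),g(740,355,14)))
b=lambda u,v,z:onz("side",s2(u,v),z)
print("side cheek near", a(b(75,525,130),b(260,540,130)))
w=(T.min(2)>190).astype(np.uint8);ws=(S.min(2)>170).astype(np.uint8)
k,l,st,ce=cv2.connectedComponentsWithStats(ws)
for i in range(1,k):
    if st[i,4]>60 and 300<ce[i][0]<340:print("disc",ce[i],st[i],*tri(ce[i],(337.31,207.59)))
print(onz("top",(337.31,207.59),92))
print("jar",onz("top",(312,141),70),"plane",onz("top",(190,185),20),"rest",)
```

```text
collar [490.1 276.4  56. ] 2.2954348716694413 mouth [ 501.7 -242.4  135.3] 2.970903348382075
mouth side z140 [ 499.5 -245.8  140. ] top [ 502.9 -241.6  140. ]
top handle ends [array([494.1, 270.5,  72. ]), array([596.4, 235.7,  72. ])] len 108.06039282882804 yaw -18.787095771229886
side handle ends [array([492.6, 262.3,  68. ]), array([591.8, 229. ,  68. ])] len 104.64029613849293 yaw -18.59718003827056
cheeks (np.float64(-15.0), np.float64(70.9)) (np.float64(-14.7), np.float64(72.0)) base (np.float64(-14.7), np.float64(162.1)) base y (np.float64(-102.1), np.float64(125.7))
side cheek near (np.float64(-13.8), np.float64(73.2))
[467.5 -31.3  92. ]
jar [682.5  54.9  70. ] plane [533.2 466.5  20. ] rest
```

```bash
cat >> h.py <<'E'
def tool(yaw,pitch=0):
    "tool rotation: x along the gauge (yaw deg, pitch deg down), z below"
    y,p=np.radians([yaw,pitch]);x=np.array([np.cos(y)*np.cos(p),np.sin(y)*np.cos(p),-np.sin(p)])
    yy=np.array([np.sin(y),-np.cos(y),0]);return np.c_[x,yy,np.cross(x,yy)]
def cur():
    s=arm.get_state();q=s['ee_rot'];return np.array(s['position']),Ro.from_quat([*q[1:],q[0]]).as_matrix(),s
def go(P,R):
    p,r,s=cur();rv=np.degrees(Ro.from_matrix(r.T@R).as_rotvec())/8
    print("turn",rv.round(3),"shift cm",(r.T@(np.array(P)-p)/10).round(3))
E
python3 - <<'E'
from h import *
print(tool(161.3).round(2))
go([534.5,257.6,150],tool(161.3))
E
```

```text
[[-0.95  0.32  0.  ]
 [ 0.32  0.95  0.  ]
 [-0.    0.   -1.  ]]
turn [-0.008  0.001 -0.131] shift cm [-41.597 -20.156   9.499]
```

```bash
python3 -m creep '[[[0,0,-0.13],[-41.6,-20.15,5],8.54],[[0,0,-0.13],[-41.6,-20.15,7],8.54],[[0,0,-0.13],[-41.6,-20.15,9.5],8.54],[[0,0,-0.13],[-41.6,-20.15,9.5],8.54],[[0,0,-0.13],[-41.6,-20.15,9.5],8.54],[[0,0,-0.13],[-41.6,-20.15,9.5],8.54],[[0,0,-0.13],[-41.6,-20.15,9.5],8.54],[[0,0,-0.13],[-41.6,-20.15,9.5],8.54],[[0,0,-0.13],[-41.6,-20.15,9.5],8.54],[[0,0,-0.13],[-41.6,-20.15,9.5],8.54]]'
python3 - <<'E'
from h import *
go([534.5,257.6,150],tool(161.3))
E
```

```text
time: 1.1
position: [537.0, 253.3, 149.1]
ee_rot: [0.0, 0.165, 0.986, -0.001]
wrist_force: [-0.8, 0.5, 0.6]
gripper_width: 0.999
gripper_force: 0.0
turn [-0.016  0.003 -0.035] shift cm [ 0.377  0.321 -0.087]
```

```bash
python3 -m creep '[[[0,0,-0.03],[0.2,0.2,3.5],8.54],[[0,0,-0.03],[0.2,0.2,3.5],8.54]]'
python3 - <<'E'
from h import *
go([534.5,257.6,57],tool(161.3))
S=arm.camera("side")[:,:,::-1];T=arm.camera("top")[:,:,::-1]
cv2.imwrite("pics/c2.png",np.hstack([crop(S,280,100,80,80,5),crop(T,210,150,80,80,5)]))
E
```

```text
time: 1.3
position: [531.6, 259.2, 111.7]
ee_rot: [-0.002, 0.161, 0.987, -0.002]
wrist_force: [-0.9, -0.6, -0.3]
gripper_width: 1.003
gripper_force: 0.0
turn [-0.032 -0.029  0.023] shift cm [-0.349 -0.036  5.47 ]
```

View pics/c2.png

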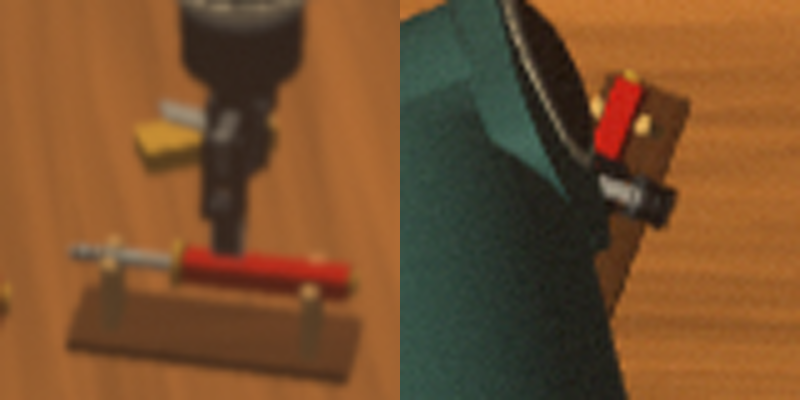

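The side view shows the fingertips straddling the handle at about (228,250), between the collar (178,262) and the rear saddle (310,300). The way down is clear.

```bash
python3 -m creep '[[[-0.03,-0.03,0.02],[-0.35,-0.05,3],8.54],[[-0.03,-0.03,0.02],[-0.35,-0.05,5.45],8.54],[[-0.03,-0.03,0.02],[-0.35,-0.05,5.45],8.54],[[-0.03,-0.03,0.02],[-0.35,-0.05,5.45],8.54]]'
python3 - <<'E'
from h import *
go([534.5,257.6,57],tool(161.3))
E
```

```text
time: 1.8
position: [536.8, 259.6, 62.3]
ee_rot: [0.003, 0.162, 0.987, 0.002]
wrist_force: [-0.2, -0.6, 0.1]
gripper_width: 1.002
gripper_force: 0.0
turn [0.035 0.034 0.013] shift cm [ 0.16  -0.267  0.53 ]
```

```bash
python3 -m creep '[[[0,0,0],[0,0,0],8.54],[[0,0,0],[0,0,0],8.54],[[0,0,0],[0,0,0],8.54]]'
python3 - <<'E'
from h import *
go([534.5,257.6,57],tool(161.3))
E
```

```text
time: 2.1
position: [536.9, 259.2, 61.8]
ee_rot: [0.003, 0.162, 0.987, 0.002]
wrist_force: [1.1, 0.1, 0.4]
gripper_width: 1.002
gripper_force: 0.0
turn [0.037 0.036 0.009] shift cm [ 0.184 -0.232  0.478]
```

```bash
python3 -m creep '[[[0.037,0.036,0],[0.18,-0.23,0.48],8.54],[[0.037,0.036,0],[0.18,-0.23,0.48],8.54],[[0.037,0.036,0],[0.18,-0.23,0.48],8.54],[[0.037,0.036,0],[0.18,-0.23,0.48],1],[[0.037,0.036,0],[0.18,-0.23,0.48],1],[[0.037,0.036,0],[0.18,-0.23,0.48],1],[[0.037,0.036,0],[0.18,-0.23,0.48],1],[[0.037,0.036,0],[0.18,-0.23,0.48],1],[[0.037,0.036,0],[0.18,-0.23,0.48],1],[[0.037,0.036,0],[0.18,-0.23,0.48],1]]'
python3 - <<'E'
from h import *
go([534.5,257.6,57],tool(161.3))
E
```

```text
time: 3.1
position: [534.3, 257.4, 56.2]
ee_rot: [-0.0, 0.162, 0.987, -0.0]
wrist_force: [-0.9, -0.4, 4.4]
gripper_width: 0.226
gripper_force: 58.5
turn [-0.006 -0.005  0.008] shift cm [-0.016  0.029 -0.085]
```

```bash
python3 -m creep '[[[0,0,0],[0,0,-2],1],[[0,0,0],[0,0,-5],1],[[0,0,0],[0,0,-9],1],[[0,0,0],[0,0,-14],1],[[0,0,0],[0,0,-18],1],[[0,0,0],[0,0,-18],1],[[0,0,0],[0,0,-18],1]]'
python3 - <<'E'
from h import *
np.set_printoptions(precision=1,suppress=True)
p,r,s=cur();print(s['joint_pos'],np.degrees(np.arctan2(r[1,0],r[0,0])),p)
S=arm.camera("side")[:,:,::-1]
O=p+r@[48,0,-5]
for nm,x in(("tip",70),("collar",0),("cap",-120)):
    q=proj("side",O+r[:,0]*x)[0];print(nm,q)
x,y=np.int32(proj("side",O)[0])-40
cv2.imwrite("pics/c3.png",crop(S,max(x,0),max(y,0),100,80,6));print(x,y)
d=np.array([np.cos(np.radians(-14.8))*np.cos(np.radians(35)),np.sin(np.radians(-14.8))*np.cos(np.radians(35)),np.sin(np.radians(35))])
M=np.array([502.9,-241.6,140]);R=tool(165.2,35)
for k in(150,100,0):
    print(k,"TCP",M+d*k-R@[48,0,-5])
go(M+d*150-R@[48,0,-5],R)
E
```

```text
time: 3.8
position: [534.3, 257.5, 236.2]
ee_rot: [-0.0, 0.162, 0.987, -0.0]
wrist_force: [-0.4, 0.1, -2.9]
gripper_width: 0.228
gripper_force: 59.0
[-0.6  0.4  0.1  1.7 -0.1  1.1  0.8] 161.374604961116 [534.3 257.5 236.2]
tip [291.1 102.9]
collar [313.8 105.2]
cap [353.5 109.3]
273 65
150 TCP [ 662.5 -283.8  249.5]
100 TCP [ 622.9 -273.3  220.8]
0 TCP [ 543.7 -252.4  163.4]
turn [-0.2 -4.4 -0.5] shift cm [-29.5 -47.2  -1.4]
```

View pics/c3.png

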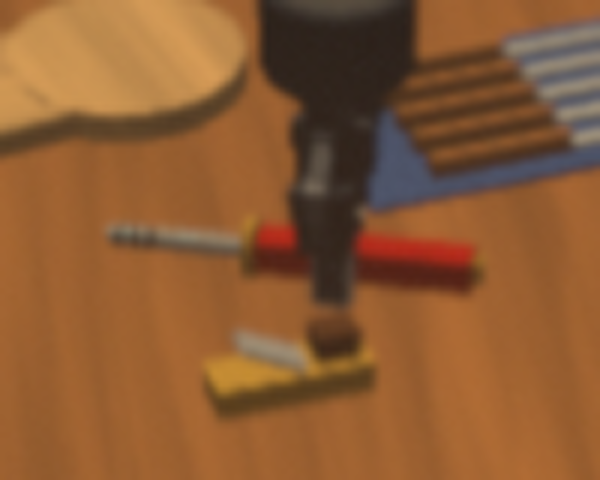

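The gauge sits in the grip as predicted: tip at (290.8,103.7) against (291.1,102.9) predicted, collar at (313.3,105.3) against (313.8,105.2). I'll now go to the pre-insert pose.

```bash
python3 -m creep '[[[-0.2,-4.4,-0.5],[-29.5,-47.2,-3],1],[[-0.2,-4.4,-0.5],[-29.5,-47.2,-3],1],[[-0.2,-4.4,-0.5],[-29.5,-47.2,-3],1],[[-0.2,-4.4,-0.5],[-29.5,-47.2,-3],1],[[-0.2,-4.4,-0.5],[-29.5,-47.2,-3],1],[[-0.2,-4.4,-0.5],[-29.5,-47.2,-3],1],[[-0.2,-4.4,-0.5],[-29.5,-47.2,-3],1],[[-0.2,-4.4,-0.5],[-29.5,-47.2,-3],1],[[-0.2,-4.4,-0.5],[-29.5,-47.2,-3],1],[[-0.2,-4.4,-0.5],[-29.5,-47.2,-3],1]]'
python3 -m creep '[[[0,0,0],[0,0,0],1],[[0,0,0],[0,0,0],1]]'
cat >> h.py <<'E'
d=np.array([np.cos(np.radians(-14.8))*np.cos(np.radians(35)),np.sin(np.radians(-14.8))*np.cos(np.radians(35)),np.sin(np.radians(35))])
E
python3 - <<'E'
from h import *
M=np.array([502.9,-241.6,140]);R=tool(165.2,35)
print(cur()[2]['joint_pos'].round(2));go(M+d*150-R@[48,0,-5],R)
E
```

```text
time: 4.85
position: [637.4, -175.0, 257.6]
ee_rot: [0.298, 0.12, 0.946, -0.036]
wrist_force: [0.9, 0.2, -1.6]
gripper_width: 0.224
gripper_force: 59.1
time: 5.05
position: [636.7, -175.8, 257.5]
ee_rot: [0.298, 0.122, 0.946, -0.037]
wrist_force: [0.1, 1.0, -1.7]
gripper_width: 0.229
gripper_force: 59.2
[ 0.05  0.23  0.18  1.98 -0.07  0.32  1.59]
turn [ 0.033 -0.009  0.006] shift cm [-3.833 -9.804  3.619]
```

```bash
python3 -m creep '[[[0.03,0,0],[-3.83,-9.8,3],1],[[0.03,0,0],[-3.83,-9.8,3.62],1],[[0.03,0,0],[-3.83,-9.8,3.62],1],[[0.03,0,0],[-3.83,-9.8,3.62],1],[[0.03,0,0],[-3.83,-9.8,3.62],1]]'
python3 - <<'E'
from h import *
np.set_printoptions(precision=1,suppress=True)
M=np.array([502.9,-241.6,140]);R=tool(165.2,35)
p,r,s=cur();print(s['joint_pos'].round(2));go(M+d*150-R@[48,0,-5],R)
S=arm.camera("side")[:,:,::-1];T=arm.camera("top")[:,:,::-1]
O=p+r@[48,0,-5]
for n in("side","top"):
  print(n,proj(n,[O+r[:,0]*70,O,M,M-35*d]))
cv2.imwrite("pics/c4.png",np.hstack([crop(S,305,235,66,60,6),crop(T,370,150,66,60,6)]))
E
```

```text
time: 5.55
position: [663.9, -280.1, 250.2]
ee_rot: [0.298, 0.12, 0.946, -0.037]
wrist_force: [0.2, 1.1, -1.5]
gripper_width: 0.226
gripper_force: 59.3
[ 0.3  0.3  0.1  1.8 -0.3  0.4  1.9]
turn [ 0. -0.  0.] shift cm [ 0.1 -0.4  0. ]
side [[376.  251.3]
 [402.6 242.4]
 [347.2 262. ]
 [335.3 265.9]]
top [[415.3 174.7]
 [423.8 153.9]
 [406.9 197.3]
 [403.  206.4]]
```

View pics/c4.png

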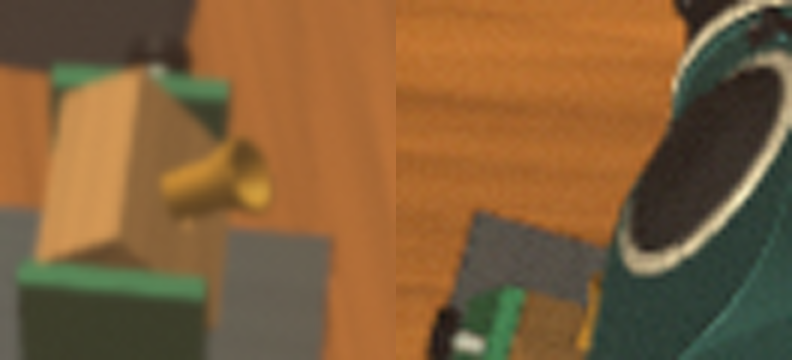

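The side view shows the mouth centre at about (347.1,264.6), where my model predicts (347.2,262.0). The arm hides it from the top camera. I'll fit the tube's centre line in the first pictures and compare it with the live gauge.

Run:
```python
from h import *
np.set_printoptions(precision=2,suppress=True)
M=np.array([502.9,-241.6,140]);lat=np.array([np.sin(np.radians(14.8)),np.cos(np.radians(14.8)),0]);up=np.cross(d,lat)*np.sign(np.cross(d,lat)[2])
def line(n,im,box):
    b,g,r=[im[:,:,i].astype(int) for i in range(3)];h=cv2.cvtColor(im,cv2.COLOR_BGR2HSV)
    m=((h[:,:,1]>165)&(h[:,:,0]>15)&(h[:,:,0]<32)&(h[:,:,2]>90)).astype(np.uint8)
    k=np.zeros_like(m);x,y,w,hh=box;k[y:y+hh,x:x+w]=1;m&=k
    kk,l,st,ce=cv2.connectedComponentsWithStats(m);i=1+st[1:,4].argmax();print(n,st[i],ce[i])
    p=np.argwhere(l==i)[:,::-1].astype(float)
    P=proj(n,[M,M-35*d,M+lat,M+up]);a=(P[1]-P[0])/np.linalg.norm(P[1]-P[0]);nn=np.array([-a[1],a[0]])
    # centre of each slice along the predicted axis
    t=(p-P[0])@a;o=(p-P[0])@nn
    for lo in range(-4,int(t.max())+1,2):
        q=o[(t>=lo)&(t<lo+2)]
        if len(q)>1:print(lo+1,"mid",(q.min()+q.max())/2,"w",np.ptp(q)+1)
    print("px per mm lat,up:",(P[2]-P[0])@nn,(P[3]-P[0])@nn)
line("top",cv2.imread("pics/top0.png"),(396,190,20,22))
line("side",cv2.imread("pics/side0.png"),(328,252,26,30))
```

```text
top [398 196  14  15 120] [404.89 202.63]
-1 mid 0.04078166672441785 w 7.304667480345369
1 mid -0.3496266974903923 w 9.926767792746906
3 mid -0.014597451826649621 w 9.536359428532094
5 mid -0.3350932842632912 w 8.615717636546137
7 mid -0.6555891166999328 w 9.536359428532094
9 mid 0.4048777388423628 w 9.536359428532094
11 mid 0.08438190640572119 w 8.615717636546137
13 mid 0.6146153341768692 w 8.615717636546139
px per mm lat,up: 0.323039551618908 -0.07406530954080753
side [332 258  19  12 147] [341.32 264.5 ]
-1 mid -1.6538358776496203 w 8.274951467495379
1 mid -1.1877612928714156 w 13.009111315789564
3 mid -0.7216867080932108 w 12.698394925937428
5 mid -1.0507565980733822 w 10.797389586568542
7 mid -0.5846820132951773 w 10.486673196716405
9 mid 0.3474671562612326 w 6.684662517978628
11 mid 0.01839726628106164 w 7.964235077643243
13 mid 0.16457871114311273 w 7.635165187663073
15 mid 0.15540196107909532 w 6.373946128126493
px per mm lat,up: 0.3033571301365923 0.2863176656426843
```

```bash
cat >> h.py <<'E'
M=np.array([502.5,-243.,140]);RT=tool(165.2,35)
def ins(k): go(M+d*k-RT@[48,0,-5],RT)
E
python3 - <<'E'
from h import *
ins(78)
E
```

```text
turn [0.032 0.006 0.039] shift cm [ 7.351 -0.575  0.093]
```

```bash
python3 -m creep '[[[0.02,0,0.03],[2,-0.5,0.08],1],[[0.02,0,0.03],[4.5,-0.5,0.08],1],[[0.02,0,0.03],[6.5,-0.5,0.08],1],[[0.02,0,0.03],[7.3,-0.5,0.08],1],[[0.02,0,0.03],[7.3,-0.5,0.08],1],[[0.02,0,0.03],[7.3,-0.5,0.08],1]]'
python3 - <<'E'
from h import *
np.set_printoptions(precision=1,suppress=True)
ins(78);p,r,s=cur();O=p+r@[48,0,-5]
S=arm.camera("side")[:,:,::-1];T=arm.camera("top")[:,:,::-1]
for n in("side","top"):print(n,proj(n,[O+r[:,0]*70,O,M]))
cv2.imwrite("pics/c5.png",np.hstack([crop(S,325,228,66,60,6),crop(T,385,160,66,60,6)]))
E
```

```text
time: 6.25
position: [606.4, -271.4, 210.0]
ee_rot: [0.3, 0.123, 0.945, -0.039]
wrist_force: [0.2, 0.1, -1.9]
gripper_width: 0.223
gripper_force: 59.4
turn [ 0.  0. -0.] shift cm [0.2 0.1 0.1]
side [[350.7 261.6]
 [375.8 253.3]
 [347.1 262.5]]
top [[408.9 194.7]
 [417.1 175.3]
 [407.4 197.4]]
```

View pics/c5.png

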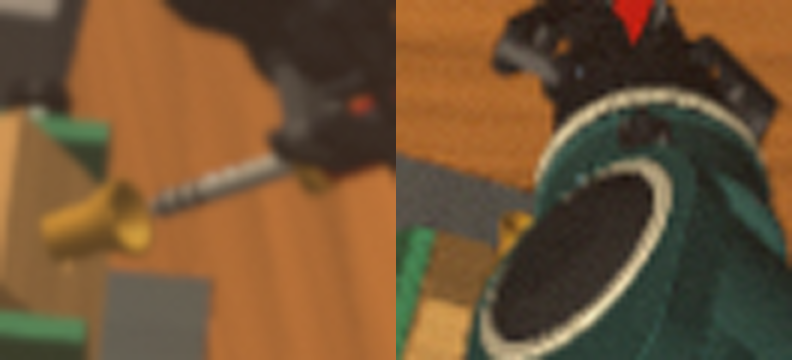

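In the side view the tip is at (351.1,263.0) and the rod's line continues to the mouth centre at (347,264.1), within 1 mm. I'll push in and watch the forces.

```bash
python3 -m creep '[[[0,0,0],[0.8,0,0.05],1],[[0,0,0],[1.6,0,0.05],1],[[0,0,0],[2.4,0,0.05],1],[[0,0,0],[2.4,0,0.05],1]]'
python3 - <<'E'
from h import *
ins(50);p,r,s=cur();print(s['wrist_force']@r,s['wrist_torque']@r,((p+r@[48,0,-5]-M)@d).round(1))
E
```

```text
time: 6.75
position: [585.4, -266.5, 193.8]
ee_rot: [0.298, 0.123, 0.946, -0.039]
wrist_force: [-0.4, 0.2, -2.1]
gripper_width: 0.225
gripper_force: 59.4
turn [-0.001  0.001 -0.01 ] shift cm [ 0.346  0.157 -0.034]
[1.5470507  0.10986343 1.52034463] [-0.01668691  0.8089711   0.01098683] 53.5
```

```bash
python3 -m creep '[[[0,0,0],[0.5,0.1,0],1],[[0,0,0],[1,0.1,0],1],[[0,0,0],[1.0,0.1,0],1]]'
python3 - <<'E'
from h import *
ins(40);p,r,s=cur();print(s['wrist_force']@r,s['wrist_torque']@r,((p+r@[48,0,-5]-M)@d).round(1))
E
```

```text
time: 7.05
position: [578.7, -263.4, 188.8]
ee_rot: [0.299, 0.123, 0.946, -0.039]
wrist_force: [0.2, -0.3, -2.1]
gripper_width: 0.224
gripper_force: 59.4
turn [-0.001  0.009 -0.005] shift cm [ 0.465  0.029 -0.031]
[ 0.96376418 -0.21454659  1.91734196] [-0.04990764  0.7948386  -0.00288466] 44.6
```

Still no contact at 25 mm depth, so I'll continue.

```bash
python3 -m creep '[[[0,0,0],[0.5,0,0],1],[[0,0,0],[1,0,0],1],[[0,0,0],[1.5,0,0],1],[[0,0,0],[1.5,0,0],1]]'
python3 - <<'E'
from h import *
ins(20);p,r,s=cur();print(s['wrist_force']@r,s['wrist_torque']@r,((p+r@[48,0,-5]-M)@d).round(1))
E
```

```text
time: 7.45
position: [567.1, -260.3, 180.3]
ee_rot: [0.299, 0.123, 0.946, -0.039]
wrist_force: [-0.5, -0.9, -1.6]
gripper_width: 0.227
gripper_force: 59.4
turn [-0.     0.009 -0.005] shift cm [ 0.985  0.023 -0.036]
[ 1.17322012 -0.96280253  1.16983597] [ 0.00612524  0.78883788 -0.03220185] 29.8
```

```bash
python3 -m creep '[[[0,0,0],[0.6,0,0],1],[[0,0,0],[1.2,0,0],1],[[0,0,0],[1.8,0,0],1],[[0,0,0],[1.8,0,0],1]]'
python3 - <<'E'
from h import *
ins(0);p,r,s=cur();print(s['wrist_force']@r,s['wrist_torque']@r,((p+r@[48,0,-5]-M)@d).round(1))
S=arm.camera("side")[:,:,::-1]
cv2.imwrite("pics/c6.png",crop(S,315,228,66,60,6))
E
```

```text
time: 7.85
position: [552.8, -256.6, 170.0]
ee_rot: [0.299, 0.123, 0.946, -0.039]
wrist_force: [0.7, 1.5, -1.1]
gripper_width: 0.224
gripper_force: 59.4
turn [ 0.     0.009 -0.006] shift cm [ 1.19   0.027 -0.038]
[0.35407988 1.6518226  1.09054315] [-0.06276272  0.73260217  0.00807114] 11.9
```

View pics/c6.png

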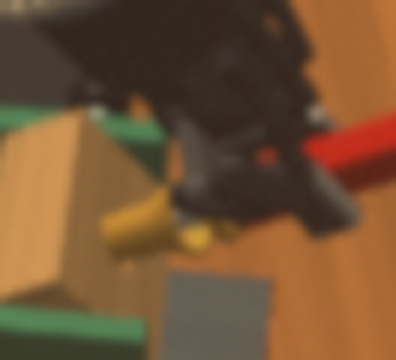

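The rod is in the tube at (175,205) in the crop, and the collar at (235,230) is close to the mouth. I'll push gently until the collar stops.

```bash
python3 -m creep '[[[0,0,0],[0.4,0,0],1],[[0,0,0],[0.8,0,0],1],[[0,0,0],[0.9,0,0],1],[[0,0,0],[0.9,0,0],1]]'
python3 - <<'E'
from h import *
ins(0);p,r,s=cur();print(s['wrist_force']@r,s['wrist_torque']@r,((p+r@[48,0,-5]-M)@d).round(1))
E
```

```text
time: 8.3
position: [546.5, -255.2, 167.5]
ee_rot: [0.297, 0.123, 0.946, -0.038]
wrist_force: [3.0, -1.1, -4.8]
gripper_width: 0.224
gripper_force: 58.8
turn [ 0.003 -0.015 -0.01 ] shift cm [0.518 0.057 0.13 ]
[ 0.13862489 -0.32762293  5.79440823] [ 0.05439673  0.390261   -0.03690171] 5.2
```

```bash
python3 -m creep '[[[0,0,0],[0.3,0,0.1],1],[[0,0,0],[0.4,0,0.1],1],[[0,0,0],[0.4,0,0.1],1]]'
python3 - <<'E'
from h import *
ins(0);p,r,s=cur();print(s['wrist_force']@r,s['wrist_torque']@r,((p+r@[48,0,-5]-M)@d).round(1))
E
```

```text
time: 8.6
position: [544.5, -254.7, 166.1]
ee_rot: [0.296, 0.124, 0.946, -0.038]
wrist_force: [5.4, -1.7, -7.8]
gripper_width: 0.221
gripper_force: 58.7
turn [ 0.006 -0.037 -0.011] shift cm [0.263 0.056 0.14 ]
[-0.27017441 -0.28131289  9.63582697] [ 0.00826627 -0.15229939 -0.00167543] 2.7
```

```bash
python3 -m creep '[[[0,0,0],[0,0,0.15],1],[[0,0,0],[0.3,0,0.15],1],[[0,0,0],[0.5,0,0.15],1],[[0,0,0],[0.5,0,0.15],1]]'
python3 - <<'E'
from h import *
ins(0);p,r,s=cur();print(s['wrist_force']@r,s['wrist_torque']@r,((p+r@[48,0,-5]-M)@d).round(1))
E
```

```text
time: 9.0
position: [541.7, -254.1, 164.2]
ee_rot: [0.294, 0.124, 0.947, -0.037]
wrist_force: [5.2, -0.4, -6.0]
gripper_width: 0.217
gripper_force: 58.8
turn [ 0.01  -0.066 -0.014] shift cm [-0.075  0.072  0.149]
[-0.85140691  0.97390028  7.85872068] [ 0.09380348 -0.01961922 -0.00681394] -0.7
```

```bash
python3 -m creep '[[[0,-0.06,0],[0.1,0,0.1],1],[[0,-0.06,0],[0.3,0,0.1],1],[[0,-0.06,0],[0.5,0,0.1],1],[[0,-0.06,0],[0.5,0,0.1],1]]'
python3 - <<'E'
from h import *
ins(0);p,r,s=cur();print(s['wrist_force']@r,s['wrist_torque']@r,((p+r@[48,0,-5]-M)@d).round(1))
E
```

```text
time: 9.4
position: [540.3, -254.0, 165.9]
ee_rot: [0.295, 0.124, 0.947, -0.037]
wrist_force: [10.7, -2.8, -6.2]
gripper_width: 0.225
gripper_force: 58.9
turn [ 0.017 -0.049 -0.019] shift cm [-0.094  0.094  0.369]
[-5.6354261   0.01253563 11.37490428] [-0.11861397 -1.02986189 -0.01692228] -0.9
```

Run:
```python
from h import *
np.set_printoptions(precision=1,suppress=True)
S=arm.camera("side")[:,:,::-1];T=arm.camera("top")[:,:,::-1]
cv2.imwrite("pics/c7.png",np.hstack([crop(S,315,218,66,60,6),crop(T,385,160,66,60,6)]))
p,r,s=cur();O=p+r@[48,0,-5];print(proj("side",[O,O-r[:,0]*120,M]))
```

```text
[[345.9 262. ]
 [389.7 247.9]
 [347.1 262.5]]
```

View pics/c7.png

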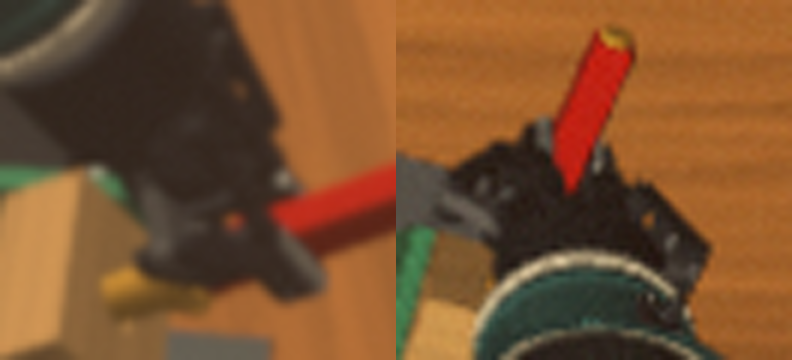

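The collar, at (200,298) in the crop, sits against the tube mouth. I'll take out the lateral load and press a bit more to confirm the stop.

```bash
python3 -m creep '[[[0,-0.03,0],[0,0.05,0.3],1],[[0,-0.03,0],[0.3,0.05,0.3],1],[[0,-0.03,0],[0.3,0.05,0.3],1]]'
python3 - <<'E'
from h import *
ins(0);p,r,s=cur();print(s['wrist_force']@r,s['wrist_torque']@r,((p+r@[48,0,-5]-M)@d).round(1))
E
```

```text
time: 9.8
position: [540.7, -253.7, 165.2]
ee_rot: [0.295, 0.124, 0.947, -0.036]
wrist_force: [9.7, -1.5, -1.1]
gripper_width: 0.226
gripper_force: 59.6
turn [ 0.023 -0.055 -0.023] shift cm [-0.105  0.061  0.292]
[-7.37884271  1.05436781  6.42977854] [-0.1143977  -1.07634725  0.02880209] -1.0
```

```bash
python3 -m creep '[[[0,0,0],[0.3,0,0.1],1],[[0,0,0],[0.6,0,0.15],1],[[0,0,0],[0.6,0,0.15],1],[[0,0,0],[0.6,0,0.15],1],[[0,0,0],[0.6,0,0.15],1],[[0,0,0],[0.6,0,0.15],1],[[0,0,0],[0.6,0,0.15],1]]'
python3 - <<'E'
from h import *
ins(0);p,r,s=cur();print(s['wrist_force']@r,s['wrist_torque']@r,((p+r@[48,0,-5]-M)@d).round(1))
S=arm.camera("side")[:,:,::-1];S0=cv2.imread("pics/side0.png")
cv2.imwrite("pics/c8.png",np.hstack([crop(S,325,245,36,36,10),crop(S0,325,245,36,36,10)]))
E
```

```text
time: 10.5
position: [540.0, -253.6, 165.6]
ee_rot: [0.295, 0.124, 0.947, -0.036]
wrist_force: [26.6, -5.3, 4.1]
gripper_width: 0.224
gripper_force: 59.6
turn [ 0.025 -0.052 -0.021] shift cm [-0.14   0.065  0.357]
[-24.61845981   1.69402246  12.00079229] [-0.38837905 -4.6853772   0.09853372] -1.3
```

View pics/c8.png

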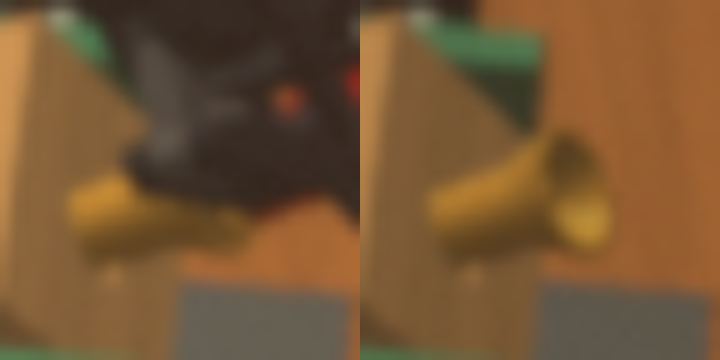

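The collar is hard against the rim: 25 N along the axis, with no advance and no gap visible around (242,235). I'll hold a moment longer under less load, then draw it out.

```bash
python3 -m creep '[[[0,0,0],[-0.3,0,-0.1],1],[[0,0,0],[-0.3,0,-0.1],1],[[0,0,0],[-0.3,0,-0.1],1],[[0,0,0],[-0.3,0,-0.1],1],[[0,0,0],[-0.3,0,-0.1],1],[[0,0,0],[-0.3,0,-0.1],1]]'
python3 - <<'E'
from h import *
p,r,s=cur();print(s['wrist_force']@r,s['wrist_torque']@r,((p+r@[48,0,-5]-M)@d).round(1))
E
python3 -m creep '[[[0,0,0],[-1,0,0],1],[[0,0,0],[-1.5,0,0],1],[[0,0,0],[-2,0,0],1],[[0,0,0],[-2.5,0,0],1],[[0,0,0],[-2.5,0,0],1]]'
python3 - <<'E'
from h import *
ins(0);p,r,s=cur();print(s['wrist_force']@r,s['wrist_torque']@r,((p+r@[48,0,-5]-M)@d).round(1))
E
```

```text
time: 11.15
position: [539.9, -253.6, 166.2]
ee_rot: [0.293, 0.124, 0.947, -0.036]
wrist_force: [14.3, -2.5, -1.0]
gripper_width: 0.227
gripper_force: 59.7
[-11.3870109    1.19964482   9.020184  ] [-0.21111448 -2.05419586  0.0534087 ] -1.1
time: 11.65
position: [558.8, -258.6, 179.1]
ee_rot: [0.292, 0.124, 0.948, -0.035]
wrist_force: [-0.0, 0.6, -1.8]
gripper_width: 0.223
gripper_force: 60.9
turn [ 0.03  -0.1   -0.025] shift cm [2.219 0.06  0.385]
[1.12164623 0.52936104 1.36188987] [0.02608666 0.82380306 0.03218723] 22.3
```

```bash
python3 -m creep '[[[0,0,0],[-1.2,0,0],1],[[0,0,0],[-2.4,0,0.03],1],[[0,0,0],[-3.6,0,0.05],1],[[0,0,0],[-5,0,0.07],1],[[0,0,0],[-7,0,0.1],1],[[0,0,0],[-9,0,0.1],1],[[0,0,0],[-10,0,0.1],1],[[0,0,0],[-10,0,0.1],1],[[0,0,0],[-10,0,0.1],1]]'
python3 - <<'E'
from h import *
p,r,s=cur();print(s['wrist_force']@r,((p+r@[48,0,-5]-M)@d).round(1))
D=np.array([467.5,-31.3,132]);R=tool(162)
go([p[0],p[1],p[2]+25],R)
go(D+[0,0,80]-R@[118,0,-5],R);print(D-R@[118,0,-5])
E
```

```text
time: 12.55
position: [637.9, -280.0, 233.2]
ee_rot: [0.291, 0.124, 0.948, -0.035]
wrist_force: [-0.1, -0.0, -3.0]
gripper_width: 0.224
gripper_force: 60.9
[ 1.74672764 -0.05439148  2.49782153] 120.5
turn [0.157 4.261 0.37 ] shift cm [-1.402  0.014 -2.07 ]
turn [0.157 4.261 0.37 ] shift cm [10.69  19.006 -3.942]
[579.72466892 -67.76400534 127.        ]
```

```bash
python3 -m creep '[[[0.157,4.26,0.37],[0,0,-4],1],[[0.157,4.26,0.37],[0,4,-4],1],[[0.157,4.26,0.37],[10.7,19,-4],1],[[0.157,4.26,0.37],[10.7,19,-4],1],[[0.157,4.26,0.37],[10.7,19,-4],1],[[0.157,4.26,0.37],[10.7,19,-4],1],[[0.157,4.26,0.37],[10.7,19,-4],1],[[0.157,4.26,0.37],[10.7,19,-4],1],[[0.157,4.26,0.37],[10.7,19,-4],1],[[0.157,4.26,0.37],[10.7,19,-4],1]]'
python3 - <<'E'
from h import *
np.set_printoptions(precision=1,suppress=True)
D=np.array([467.5,-31.3,132]);R=tool(162)
go(D+[0,0,60]-R@[118,0,-5],R);p,r,s=cur()
S=arm.camera("side")[:,:,::-1];T=arm.camera("top")[:,:,::-1]
O=p+r@[48,0,-5]
for n in("side","top"):print(n,proj(n,[O+r[:,0]*70,O,O-r[:,0]*120]))
cv2.imwrite("pics/c9.png",np.hstack([crop(S,300,165,66,70,6),crop(T,320,155,66,70,6)]))
E
```

```text
time: 13.55
position: [580.1, -69.2, 208.4]
ee_rot: [0.001, 0.157, 0.988, -0.0]
wrist_force: [0.1, -0.1, -1.6]
gripper_width: 0.229
gripper_force: 60.9
turn [ 0.  0. -0.] shift cm [0.1 0.1 2.1]
side [[320.7 182.2]
 [347.5 185.4]
 [394.3 190.9]]
top [[339.5 206.5]
 [347.6 183.4]
 [361.3 144.2]]
```

View pics/c9.png

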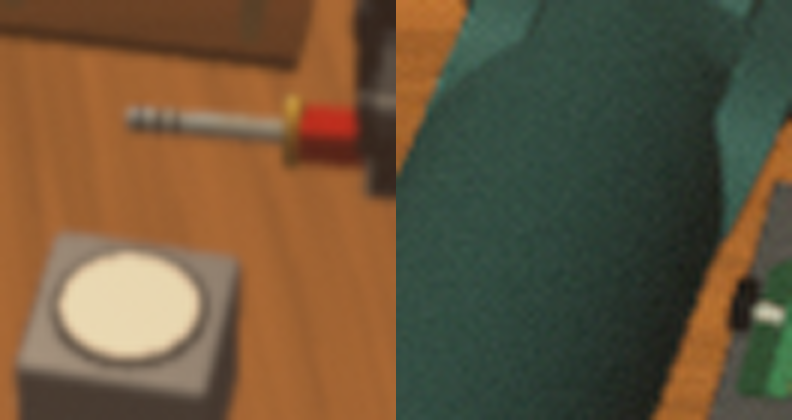

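The side view shows the tip at (320.6,184.1), against (320.7,182.2) predicted, and the collar at (347.4,186.1). The disc centre is at (321.3,215.5). The gauge looks slightly nose-down, so I'll measure that on the rod and compare it with the picture taken after the lift.

Run:
```python
from h import *
np.set_printoptions(precision=2,suppress=True)
def rod(im,x0,x1,y0,y1):
    h=cv2.cvtColor(im,cv2.COLOR_BGR2HSV);pts=[]
    for x in range(x0,x1):
        w=np.clip(130.-h[y0:y1,x,1],0,None);y=np.arange(y0,y1)
        if w.sum()>60:pts.append((x,(w*y).sum()/w.sum()))
    pts=np.array(pts);return pts,np.polyfit(pts[:,0],pts[:,1],1)
def rep(nm,pts,c,O,R,tx):
    P=proj("side",[O+R[:,0]*70,O]);print(nm,len(pts),"at tip/collar obs-pred px",np.polyval(c,P[:,0])-P[:,1],"pred",P.ravel(),"resid",(np.polyval(c,pts[:,0])-pts[:,1]).std())
A=cv2.imread("pics/c3.png");a=cv2.resize(A,(100,80),interpolation=cv2.INTER_AREA)
pts,_=rod(a,19,39,34,46);pts=pts+[273,65];c=np.polyfit(pts[:,0],pts[:,1],1);R=tool(161.37)
rep("lift",pts,c,np.array([534.3,257.5,236.2])+R@[48,0,-5],R,0)
im=arm.camera("side")[:,:,::-1].copy();p,r,s=cur();O=p+r@[48,0,-5]
pts,c=rod(im,322,346,178,194);rep("now",pts,c,O,r,0)
P=proj("side",[O+r[:,0]*70,O+r[:,0]*70+[0,0,10]]);print("px per 10mm z",P[1]-P[0])
w=((im[:,:,0]>150)&(im[:,:,1]>170)).astype(np.uint8);k,l,st,ce=cv2.connectedComponentsWithStats(w)
for i in range(1,k):
    if st[i,4]>150 and 300<ce[i][0]<345:print(st[i],ce[i],onz("side",ce[i],92))
```

```text
lift 20 at tip/collar obs-pred px [0.3  0.32] pred [291.09 102.91 313.83 105.2 ] resid 0.06365811154229487
now 24 at tip/collar obs-pred px [1.72 1.08] pred [320.74 182.13 347.53 185.26] resid 0.06615091370543986
px per 10mm z [-0.04 -2.82]
[310 208  23  16 280] [321.15 215.37] [466.93 -37.82  92.  ]
```

```bash
cat >> h.py <<'E'
DT=np.array([467.5,-33.,133]);RF=tool(162,-1.7);TF=DT-118*tool(162)[:,0]+5*RF[:,2]
E
python3 - <<'E'
from h import *
go(TF,RF)
E
```

```text
turn [ 0.001  0.223 -0.008] shift cm [ 0.041 -0.087  8.024]
```

```bash
python3 -m creep '[[[0,0.22,0],[0,-0.1,3],1],[[0,0.22,0],[0,-0.1,5.5],1],[[0,0.22,0],[0.04,-0.1,7.3],1],[[0,0.22,0],[0.04,-0.1,8],1],[[0,0.22,0],[0.04,-0.1,8],1],[[0,0.22,0],[0.04,-0.1,8],1],[[0,0.22,0],[0.04,-0.1,8],1]]'
python3 - <<'E'
from h import *
np.set_printoptions(precision=2,suppress=True)
go(TF,RF)
im=arm.camera("side")[:,:,::-1].copy();p,r,s=cur()
u=tool(162)[:,0];G=p-5*r[:,2];tip=G+118*u
print("tip",tip,"pred",proj("side",[tip,G+48*u,[467.5,-31.3,92],[467.5,-35,92]]))
w=((im[:,:,0]>150)&(im[:,:,1]>170)).astype(np.uint8);k,l,st,ce=cv2.connectedComponentsWithStats(w)
for i in range(1,k):
    if st[i,4]>100 and 300<ce[i][0]<345:print(st[i],ce[i])
cv2.imwrite("pics/c10.png",crop(im,300,175,80,60,8))
E
```

```text
time: 14.4
position: [580.0, -68.9, 129.1]
ee_rot: [-0.014, 0.156, 0.988, 0.002]
wrist_force: [-0.8, -0.2, -1.7]
gripper_width: 0.225
gripper_force: 60.9
turn [ 0.    0.01 -0.  ] shift cm [ 0.03 -0.06  0.11]
tip [467.89 -32.44 134.02] pred [[321.07 203.4 ]
 [346.69 206.54]
 [321.03 213.63]
 [321.21 214.6 ]]
[310 208  23  16 283] [321.04 215.38]
```

View pics/c10.png

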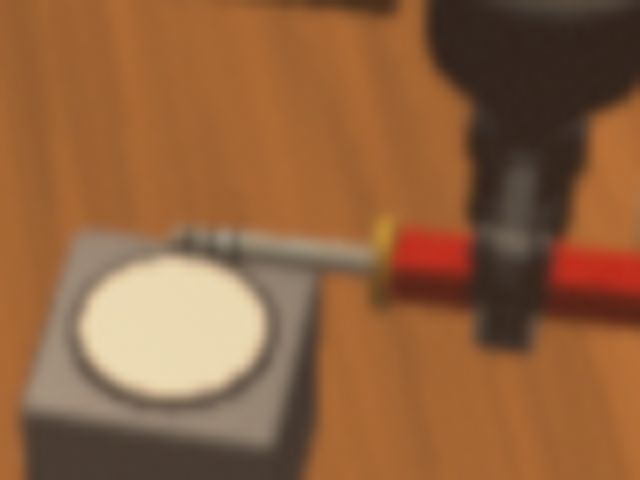

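The tip is at (321.4,204.2) and the disc centre at (321.0,215.4). The gauge's slope matches a level gauge (6.95° against 7.0°), and it touches nothing. I'll make a small trim, let it settle and hand in.

```bash
python3 -m creep '[[[0,0,0],[0.03,-0.12,0.12],1],[[0,0,0],[0.03,-0.12,0.12],1],[[0,0,0],[0.03,-0.12,0.12],1],[[0,0,0],[0.03,-0.12,0.12],1],[[0,0,0],[0.03,-0.12,0.12],1],[[0,0,0],[0.03,-0.12,0.12],1]]'
python3 - <<'E'
from h import *
p,r,s=cur();print((p-5*r[:,2]+118*tool(162)[:,0]).round(1),abs(s['dq']).max())
print(arm.finish_job())
E
```

```text
time: 15.05
position: [578.8, -69.9, 126.9]
ee_rot: [-0.015, 0.156, 0.988, 0.002]
wrist_force: [0.9, 0.0, -1.8]
gripper_width: 0.224
gripper_force: 60.9
[466.7 -33.5 131.9] 0.0016010604482762096
the job is handed in; nothing more can be done
None
```

The job is handed in at about 15 s: the gauge was pushed in until the collar stopped against the mouth, held there for over a second, drawn out, and is now held level with its tip about 4 cm (within a few mm) above the middle of the disc; no verdict came back.

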